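# Find the weak auto-injector spring

## Robot

A 6-joint arm with a two-finger parallel gripper is mounted at the origin on the work surface. World frame = base frame: x ahead of the robot, y to its left, z up, the work surface at z = 0. Lengths are in m, angles in rad, forces in N, time in s.
With the tool pointing down it reaches from about 0.35 to 0.775 m from the base axis. Payload 5.5 kg.
Tool frame: the origin (TCP) lies midway between the tips of the shut fingers; the grasp point (between the pads) lies behind it (env.grip_point_offset is the z of the grasp point in the tool frame, in m); z points along the fingers, y is the direction in which the jaws open and shut (so a half turn about z gives the same grasp; the last joint's range is limited). The gripper opens to 85 mm and grips with 20 to 120 N. Pads are 22 mm wide; open, the fingers measure 114 mm over their backs; the gripper's body (76 mm by 85 mm) begins 54 mm behind the grasp point. The pads swing forward as they close: fully open they stand 13 mm farther back than shut.
Start: joints at [1.01, 0.313, 0.046, 1.304, 0, 1.431], TCP at [0.235, 0.525, 0.231] pointing down, gripper open.
Joint ranges: [-2.76, 2.76], [-0.86, 1.69], [-1.03, 1.26], [-2.2, 2.34], [-1.47, 1.5], [-3.14, 3.14]. Speed limits (rad/s): [2.57, 2.57, 3.14, 3.14, 3.14, 3.14].

## Interface

Orientations are given as a unit quaternion [w, x, y, z].
In Python, from workcell import env, viewer gives the robot as it stands. The module is installed in compiled form; this text tells all that it offers.
- The arm moves only by the shell command python3 -m inch 'ROWS' [OPENING] [FORCE]. ROWS is JSON, a list of rows, each a list of 2 entries, a list of its own where there are three numbers: the shift along the tool's x, y, z in m, then the turn about the tool's z in degrees. In form: [[[tx, ty, tz], spin], ...]. A call has 1 to 5 rows; each row is the pose to reach, as a shift and turn from the pose measured when the call began, along the tool's axes at that moment; what a row does not reach only later rows make up. A row lasts 1/12 s, in which the tool goes at most 41.7 mm and 7.16 degrees, less where a joint would pass 70% of its speed; a pose out of reach is approached as far as the arm can. A call with a gripper value outside its range is refused whole. OPENING is the closure, from 0 (fully open) to 1 (shut), set as the call begins (- or left out, the last holds). The fingers move at their own pace and stop on an object; FORCE is the grip in N (left out, the last holds). Time passes only in rows, so rows that repeat a pose let the fingers close. It gives the time, the measured TCP pose, the force and the opening at its end, in the units of the state.
- env.get_state(): the state, without advancing time (a new reading comes with each control period).
- viewer.read_camera(name): name is "side" or "top"; returns a dict with "image" (384x512x3 uint8, red, green, blue), "depth" (384x512 float32, m along the optical axis (not along the pixel's ray), 0 where there is no reading), "vertical_fov" (degrees; the focal length in pixels is half the picture's height over the tangent of half this angle, whatever the lens; pixels are square), "cx", "cy" (the principal point, pixels), "R" (3x3) and "t" (3): a world point X has camera coordinates R X + t. Camera axes: x right, y down, z forward; pixel columns grow to the right and rows downward; lengths in m; the calibration is good to about 2 mm. A picture is of the moment at which its call begins.
- env.hand_in(): hands the job in, once; it reports no verdict.
The state is a dict: "clock": time; "joint_pos": joint angles; "qvel": joint speeds; "tau": joint torques, N m; "tcp_pos": TCP position; "orientation": TCP orientation; "wrist_force": force on the tool from outside, world axes, zero at the start; "ft_torque": the same for the moment, N m; "finger_gap": finger opening in m.
Only numpy, scipy, OpenCV 4.12 (cv2) and the standard library are available. Lean on these libraries where they do the work, as an engineer would, in place of code of your own. Each camera call takes 0.05 s, during which the arm holds its last target. There are 200 camera calls.

## Task

One of the two look-alike auto-injector spring units in the blue rack has gone weak: find it by standing either one upright in the round recess of the spring tester, letting go, and pressing its orange cap straight down with the fingers until the cap's top is level with the green band on the height post, holding it there for a good second while you read the dial (needle in the green arc: good; in the red arc: weak). Press gently and do not drive the cap well past the band. Then set the weak unit, be it the tested one or the other, upright in the yellow tub, leave the good one seated in the tester or the rack, and do not disturb anything else on the table.

Things in the scene. Friction and masses are not known exactly. Their poses are not given: they have to be found in the camera images.
- dial (a joint): Red needle of the force dial (white, 80 mm, at the tester's +x end, tilted up 45 degrees). Rad, clockwise, 0 with the plate empty, 0.2 rad per newton on the plate (to 25 N). With the cap held at the mark: red arc 8.5 to 12.5 N (1.7 to 2.5 rad) is weak, green arc 15.5 to 19.5 N (3.1 to 3.9 rad) is good. The unit's own weight (1.1 to 1.7 N) is part of the reading.
- tester: White base of the spring tester, fixed, 210 x 130 mm, 45 mm high; origin on the table right under the recess centre, x towards the height post and the dial. It reaches from 75 mm behind to 135 mm ahead of the origin along x. The dial's middle is 105 mm ahead, its top edge about 102 mm above the table.
- recess (a point): Centre of the floor of the round recess (46 mm wide, 6 mm deep, chamfered) in the tester's 80 x 80 mm aluminium plate; z up, axes as the tester's. Empty, the floor is 85 mm above the table. The plate is sprung: it sinks 1 mm per newton of load (travel 27 mm), and this point with it.
- band (a point): Middle of the 4 mm high green band on the white height post, which rides on the plate 46 mm from the recess centre along the tester's x (14 mm wide, 5 mm thick, top 58 mm above the recess floor). The band is 48 mm above the recess floor; the cap's top is at the mark when level with it, after 14 mm of spring travel.
- rack: Fixed blue slab 180 x 90 x 20 mm; origin at the centre of its underside; x along its length. Two round pockets 46 mm wide, 8 mm deep, with centres at x = -45 and +45 mm, hold the spring units at the start (floors 12 mm above the table).
- tub: Yellow reject tub, fixed open box 160 x 150 x 35 mm, walls and floor 4 to 5 mm; origin at the centre of its underside; its x along the 160 mm side.
- unit_a: Spring unit, loose, about 140 g (from 0.8 to 1.2 times that); one of two that look the same, either may be the weak one. Origin at the centre of its underside, z up. Grey round foot 42 mm wide and 6 mm high, grey sleeve 36 mm wide up to 40 mm with an orange line, then a bare coil spring with an orange cap on top.
- sleeve_a (a point): Place to grasp: on the axis of that unit's 36 mm wide sleeve, 24 mm above its underside.
- foot_a (a point): Centre of that unit's underside.
- captop_a (a point): Centre of the top face of that unit's orange cap (34 mm wide, 5 mm thick), 62 mm above the underside when free (give or take 0.2), 48 mm at the mark, 40 mm bottomed. It gives way, straight down, only above about 2.7 N. Pressing force at the mark: about 16 N for a good spring, 9 N for a weak one.
- unit_b: Spring unit, loose, about 140 g (from 0.8 to 1.2 times that); one of two that look the same, either may be the weak one. Origin at the centre of its underside, z up. Grey round foot 42 mm wide and 6 mm high, grey sleeve 36 mm wide up to 40 mm with an orange line, then a bare coil spring with an orange cap on top.
- sleeve_b (a point): Place to grasp: on the axis of that unit's 36 mm wide sleeve, 24 mm above its underside.
- foot_b (a point): Centre of that unit's underside.
- captop_b (a point): Centre of the top face of that unit's orange cap (34 mm wide, 5 mm thick), 62 mm above the underside when free (give or take 0.2), 48 mm at the mark, 40 mm bottomed. It gives way, straight down, only above about 2.7 N. Pressing force at the mark: about 16 N for a good spring, 9 N for a weak one.
- vial_1: Small glass vial with red cap, 24 mm wide, 45 mm high. Bystander; origin at its underside (marker: below its middle).
- vial_2: Small glass vial with blue cap, 24 mm wide, 45 mm high. Bystander; origin at its underside (marker: below its middle).
- tape: White tape roll lying flat, 64 mm wide, 20 mm high. Bystander; origin at its underside (marker: below its middle).
- marker: Blue marker pen lying down, 110 mm long, 14 mm thick. Bystander; origin at its underside (marker: below its middle).
- dish: Brown pulp dish, 100 mm wide, 40 mm high. Bystander; origin at its underside (marker: below its middle).
- gel: Clear hand gel bottle, 56 mm wide, 130 mm high. Bystander; origin at its underside (marker: below its middle).
There are look-alikes about, which are no part of the job. Leave any turquoise look-alike of the unit_b alone. Leave any turquoise look-alike of the unit_a alone.

How it is judged:
By the outcome, as a careful person would: the job done as asked, in the order asked, and still so for the second after the job is handed in, with the robot touching nothing.
It also fails if it takes over 72 s, if anything falls off the work surface, if the arm or the gripper's body presses on something with over 40 N, if the wrist force passes 120 N, or if a joint passes its speed limit or range.

## Working session

There is one attempt and no reset: what is moved stays moved. The work goes in short steps, Python scripts to look and compute and a shell command to move; the robot and the scene stay as the last step left them, time stands still between calls to the robot, and variables do not carry over. Pictures are saved under pics/ and viewed, on a budget of 10 in all, crops included, one or two more only if the job needs it, and the job is handed in when it is done.

```bash
mkdir -p pics; cat > h.py <<'E'
import numpy as np, cv2, sys
from workcell import env, viewer
def cam(n):
    c=viewer.read_camera(n); c['f']=c['image'].shape[0]/2/np.tan(np.radians(c['vertical_fov'])/2); return c
def ray(c,u,v,z):
    d=c['R'].T@np.array([(u-c['cx'])/c['f'],(v-c['cy'])/c['f'],1.]); o=-c['R'].T@c['t']
    return o+d*(z-o[2])/d[2]
def proj(c,X):
    p=c['R']@np.array(X)+c['t']; return c['cx']+c['f']*p[0]/p[2], c['cy']+c['f']*p[1]/p[2]
def cloud(c):
    h,w=c['depth'].shape; u,v=np.meshgrid(np.arange(w),np.arange(h)); d=c['depth']
    P=np.stack([(u-c['cx'])/c['f']*d,(v-c['cy'])/c['f']*d,d],-1)-c['t']
    return P@c['R']
def save(c,name,box=None,s=1):
    im=c['image'][:,:,::-1]
    if box: x0,y0,x1,y1=box; im=im[y0:y1,x0:x1]
    cv2.imwrite('pics/'+name,cv2.resize(im,None,fx=s,fy=s,interpolation=cv2.INTER_CUBIC))
E
python3 - <<'E'
from h import *
s=env.get_state(); print(s, env.grip_point_offset)
a=cam('top');b=cam('side')
for c in(a,b): print(c['f'],c['cx'],c['cy'],-c['R'].T@c['t'],c['R'].tolist())
save(a,'top0.png',s=1.5);save(b,'side0.png',s=1.5)
E
```

```text
{'clock': 0.0, 'joint_pos': array([1.01040549e+00, 3.13997041e-01, 4.49640370e-02, 1.30360392e+00,
       3.97326286e-06, 1.43118822e+00]), 'qvel': array([-0.0012127 , -0.00238633,  0.00117772, -0.00074559, -0.00026563,
        0.00087056]), 'tau': array([ 3.62112432e-04, -4.80629218e+01,  2.98530954e+01,  1.94987759e-02,
       -2.41244379e-04, -6.27611083e-07]), 'tcp_pos': array([0.23460604, 0.52439241, 0.23040468]), 'orientation': array([-3.17433740e-04,  2.08842565e-01,  9.77948841e-01, -8.63821354e-04]), 'wrist_force': array([ 0.55260645,  0.57669791, -0.01192017]), 'ft_torque': array([ 0.0425733 , -0.01361059, -0.02016149]), 'finger_gap': 0.0855127981604594} -0.0187
498.1890718234604 253.21465712598211 187.8130977969963 [0.42997382 0.02859267 1.67032949] [[-0.025602832393641715, -0.9996712635660857, 0.0013637351681223245], [-0.996505603483441, 0.02541321322089784, -0.0795660154833225], [0.07950520234252742, -0.003396085095350735, -0.9968286660236547]]
384.25174355579844 256.0826153075025 189.72443046827686 [ 0.52615889 -0.66410884  0.73702131] [[0.999849290750717, -0.016176756324332377, 0.006301455396315486], [-0.006355923271531521, -0.6788597537486457, -0.7342404490217729], [0.016155433285894416, 0.7340897406279097, -0.6788602615267693]]
```

View pics/top0.png

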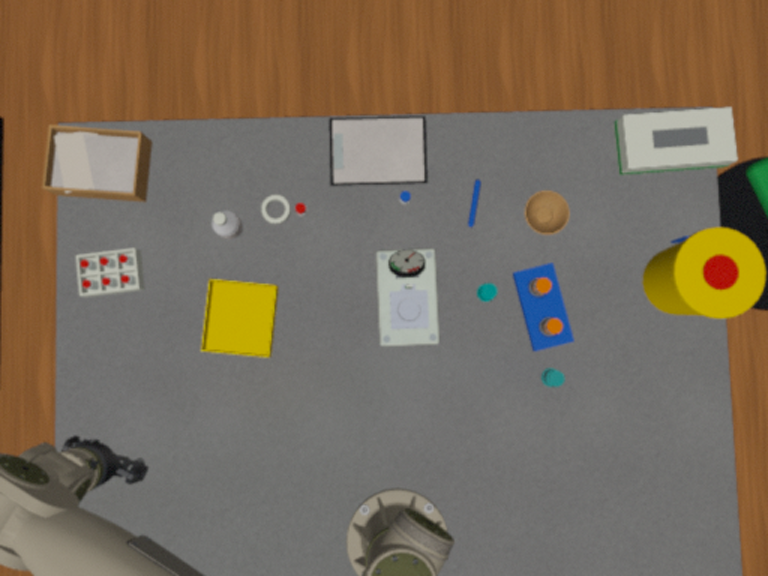

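View pics/side0.png

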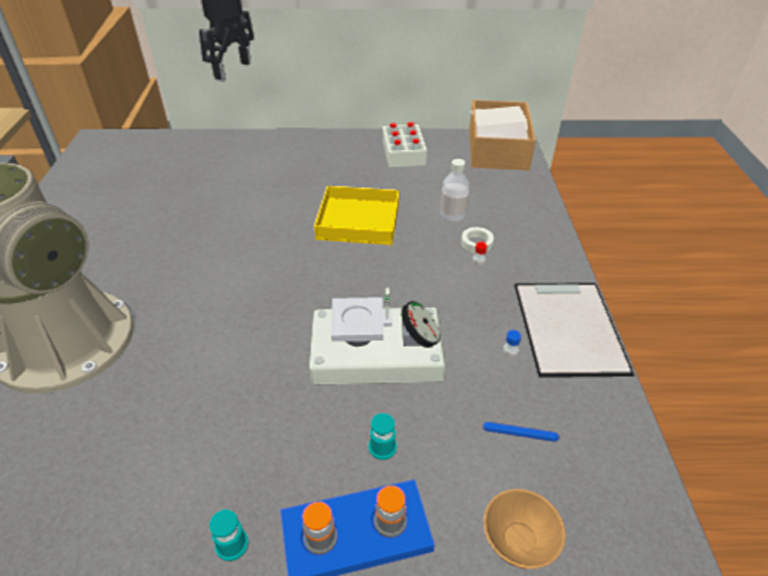

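Top view: the tester is at about (407,300), the tub at (240,318), the rack at (543,307) with orange caps at (541,286) and (553,326), and turquoise look-alikes at (487,292) and (553,378). The side view agrees. Next I'll measure positions.

```bash
python3 - <<'E'
from h import *
def comps(c,lo,hi,amin=25):
    hsv=cv2.cvtColor(c['image'],cv2.COLOR_RGB2HSV); m=cv2.inRange(hsv,lo,hi)
    n,l,st,ce=cv2.connectedComponentsWithStats(m)
    return [(l==i,st[i],ce[i]) for i in range(1,n) if st[i,4]>amin]
for n in('top','side'):
    c=cam(n); P=cloud(c); print(n)
    for nm,lo,hi,zt in(('orange',(5,200,150),(16,255,255),.074),('turq',(82,150,80),(95,255,255),.062),('tub',(22,180,120),(32,255,255),.035),('blue',(105,180,80),(118,255,255),.02)):
        for m,st,ce in comps(c,lo,hi):
            q=P[m]; zmx=np.percentile(q[:,2],95); 
            top=m&(abs(P[...,2]-zmx)<.006)
            v,u=np.nonzero(top)
            r=cv2.minAreaRect(np.argwhere(top)[:,::-1].astype(np.float32))
            g=np.array([ray(c,a,b,zt)[:2] for a,b in cv2.boxPoints(r)])
            print(nm,st[4],ce.round(1),'zmax',zmx.round(3),'rayctr',ray(c,*r[0],zt)[:2].round(4),'cloud',np.median(P[top],0).round(4),'corners',g.round(3).tolist() if nm in('tub','blue') else '')
    # tester base and plate
    for z0,z1,nm in((.042,.049,'base'),(.088,.094,'plate')):
        m=(abs(P[...,0]-.5)<.2)&(abs(P[...,1])<.13)&(P[...,2]>z0)&(P[...,2]<z1)
        q=P[m][:,:2].astype(np.float32)
        if len(q)>20:
            r=cv2.minAreaRect(q); print(nm,len(q),np.round(r[0],4),np.round(r[1],3),round(r[2],2),cv2.boxPoints(r).round(3).tolist(),np.median(P[m][:,2]))
    if n=='top': save(c,'tester_top.png',(245,160,300,235),8)
E
```

```text
top
orange 74 [480.4 181.1] zmax 0.227 rayctr [ 0.5607 -0.7074] cloud [ 0.5552 -0.6351  0.2235] corners 
turq 119 [324.2 194.4] zmax 0.066 rayctr [ 0.5344 -0.2116] cloud [ 0.5352 -0.2113  0.0628] corners 
turq 104 [368.8 251.9] zmax 0.067 rayctr [ 0.3423 -0.346 ] cloud [ 0.3395 -0.3456  0.0641] corners 
tub 3072 [472.3 184.3] zmax 0.224 rayctr [ 0.5629 -0.7234] cloud [ 0.5472 -0.6367  0.2209] corners [[0.611, -0.594], [0.695, -0.775], [0.515, -0.852], [0.432, -0.672]]
tub 2168 [159.4 211.7] zmax 0.035 rayctr [0.49   0.3338] cloud [0.4707 0.3236 0.0349] corners [[0.421, 0.417], [0.578, 0.4], [0.559, 0.25], [0.403, 0.268]]
blue 79 [315.8 134.9] zmax 0.02 rayctr [ 0.7325 -0.1912] cloud [ 0.7406 -0.1926  0.0162] corners [[0.688, -0.178], [0.779, -0.197], [0.778, -0.204], [0.686, -0.186]]
blue 27 [269.7 130.6] zmax 0.049 rayctr [ 0.753  -0.0366] cloud [ 0.7467 -0.0371  0.047 ] corners [[0.758, -0.028], [0.758, -0.045], [0.748, -0.045], [0.748, -0.028]]
blue 1009 [360.9 204.6] zmax 0.026 rayctr [ 0.4964 -0.3352] cloud [ 0.5018 -0.3298  0.0227] corners [[0.571, -0.273], [0.592, -0.359], [0.
[... 1379 characters left out ...]
-0.184], [0.787, -0.205], [0.782, -0.217]]
blue 3283 [237.3 357. ] zmax 0.024 rayctr [ 0.4973 -0.3409] cloud [ 0.4987 -0.3512  0.0219] corners [[0.394, -0.316], [0.582, -0.272], [0.596, -0.365], [0.424, -0.401]]
base 1914 [ 0.5286 -0.0377] [0.209 0.131] 1.01 [[0.4230000078678131, 0.026000000536441803], [0.42500001192092896, -0.10499999672174454], [0.6340000033378601, -0.10100000351667404], [0.6320000290870667, 0.028999999165534973]] 0.04676745201650002
plate 738 [ 0.5267 -0.0363] [0.136 0.083] 2.32 [[0.4569999873638153, 0.003000000026077032], [0.46000000834465027, -0.08100000023841858], [0.5960000157356262, -0.07500000298023224], [0.5929999947547913, 0.00800000037997961]] 0.09243713266598363
```

View pics/tester_top.png

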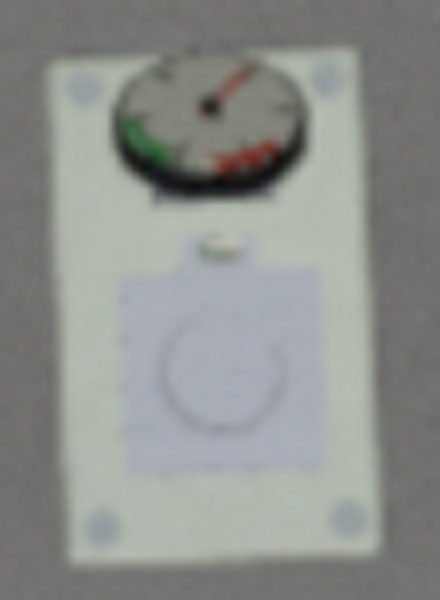

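```bash
cat >> h.py <<'E'
from scipy.spatial.transform import Rotation as Ro
def need(x,y,z,yaw):
    s=env.get_state(); q=s['orientation']; R=Ro.from_quat([q[1],q[2],q[3],q[0]]).as_matrix()
    d=R.T@(np.array([x,y,z])-s['tcp_pos']); a=np.degrees(np.arctan2(R[1,1],R[0,1]))
    sp=-((yaw-a+90)%180-90)
    print('t',round(float(s['clock']),2),'tcp',s['tcp_pos'].round(4),'yaw',a.round(1),'tilt',R[:2,2].round(4),'shift',d.round(4),'spin',sp.round(1),'F',s['wrist_force'].round(2),'gap',round(float(s['finger_gap']),4))
E
python3 - <<'E'
from h import *
need(.45,.30,.2,102.4)
need(.455,-.3475,.14,102.4)
c=cam('top'); print('recess rim',ray(c,245+223/8-.5,160+371/8-.5,.091))
for n in('top','side'):
    c=cam(n)
    h=cv2.cvtColor(c['image'],cv2.COLOR_RGB2HSV); m=cv2.inRange(h,(5,150,120),(18,255,255))
    k,l,st,ce=cv2.connectedComponentsWithStats(m)
    for i in range(1,k):
        if st[i,4]>40 and abs(ce[i][0]-300)<110 and (n=='side' or ce[i][0]>340) : print(n,st[i],ce[i],ray(c,*ce[i],.074).round(4))
E
```

```text
t 0.2 tcp [0.2347 0.5246 0.2307] yaw 65.9 tilt [-0.0006 -0.001 ] shift [-0.2882 -0.117   0.0308] spin -36.5 F [ 0.9  -0.77 -1.06] gap 0.0853
t 0.2 tcp [0.2347 0.5246 0.2307] yaw 65.9 tilt [-0.0006 -0.001 ] shift [-0.5573 -0.7059  0.0914] spin -36.5 F [ 0.9  -0.77 -1.06] gap 0.0853
recess rim [ 0.49694762 -0.03605868  0.091     ]
top [357 186  10   9  73] [361.65753425 189.93150685] [ 0.5416 -0.3251  0.074 ]
top [365 213  10  10  73] [369.08219178 217.05479452] [ 0.454  -0.3452  0.074 ]
side [252 324  18  18 248] [260.17741935 332.58870968] [ 0.5432 -0.3287  0.074 ]
side [202 335  19  18 263] [211.07984791 343.7338403 ] [ 0.4557 -0.3483  0.074 ]
```

```bash
python3 -m inch '[[[-0.036,-0.015,0],-7],[[-0.072,-0.03,0],-14],[[-0.108,-0.045,0],-21],[[-0.144,-0.06,0],-28],[[-0.18,-0.075,0],-35]]' 0 30
python3 - <<'E'
from h import *
need(.45,-.15,.2,102.4)
E
```

```text
clock: 0.77
tcp_pos: [0.3647, 0.3867, 0.2312]
orientation: [0.0, -0.079, 0.997, -0.0]
wrist_force: [0.9, 0.4, -0.1]
finger_gap: 0.0854
t 0.77 tcp [0.3647 0.3867 0.2312] yaw 99.0 tilt [ 0.0001 -0.0001] shift [ 1.000e-04 -5.434e-01  3.130e-02] spin -3.4 F [ 0.86  0.38 -0.13] gap 0.0854
```

```bash
python3 -m inch '[[[0,-0.04,0],-3.4],[[0,-0.08,0],-3.4],[[0,-0.12,0],-3.4],[[0,-0.16,0],-3.4],[[0,-0.2,0],-3.4]]'
python3 -m inch '[[[0,-0.04,0],0],[[0,-0.08,0],0],[[0,-0.12,0],0],[[0,-0.16,0],0],[[0,-0.2,0],0]]'
python3 - <<'E'
from h import *
need(.455,-.3465,.12,102.4)
E
```

```text
clock: 1.18
tcp_pos: [0.396, 0.1874, 0.2314]
orientation: [0.0, -0.109, 0.994, -0.0]
wrist_force: [1.4, 0.7, 0.6]
finger_gap: 0.085
clock: 1.6
tcp_pos: [0.4392, -0.0098, 0.2318]
orientation: [0.001, -0.109, 0.994, -0.0]
wrist_force: [1.5, 0.6, 1.2]
finger_gap: 0.0854
t 1.6 tcp [ 0.4392 -0.0098  0.2318] yaw 102.5 tilt [ 0.0016 -0.0001] shift [ 0.0574 -0.3321  0.1118] spin 0.1 F [1.48 0.64 1.22] gap 0.0854
```

```bash
python3 -m inch '[[[0.007,-0.04,0.01],0],[[0.014,-0.08,0.02],0],[[0.021,-0.12,0.03],0],[[0.028,-0.16,0.04],0],[[0.035,-0.2,0.05],0]]'
python3 -m inch '[[[0.006,-0.035,0.015],0],[[0.012,-0.07,0.03],0],[[0.017,-0.1,0.045],0],[[0.022,-0.131,0.062],0],[[0.022,-0.132,0.062],0]]'
python3 - <<'E'
from h import *
need(.455,-.3465,.02,102.4)
a=cam('top');b=cam('side')
A=cv2.resize(a['image'][150:260,300:440],None,fx=3,fy=3); B=cv2.resize(b['image'][230:384,140:340],None,fx=3,fy=3)
o=np.zeros((600,800,3),np.uint8); 
o[:330,:420]=A; o[:462-0,:][:, 0:0]; 
cv2.imwrite('pics/g1.png',cv2.hconcat([cv2.resize(A,(395,310)),cv2.resize(B,(402,310))])[:,:,::-1])
E
```

```text
clock: 2.02
tcp_pos: [0.4478, -0.2123, 0.1822]
orientation: [0.001, -0.108, 0.994, -0.0]
wrist_force: [1.0, 0.7, -0.1]
finger_gap: 0.0857
clock: 2.43
tcp_pos: [0.4539, -0.3504, 0.1166]
orientation: [0.0, -0.106, 0.994, -0.0]
wrist_force: [0.4, 0.5, 0.3]
finger_gap: 0.0855
t 2.43 tcp [ 0.4539 -0.3504  0.1166] yaw 102.2 tilt [ 0.0001 -0.0001] shift [-0.0019  0.0036  0.0966] spin -0.2 F [0.43 0.53 0.32] gap 0.0855
```

View pics/g1.png

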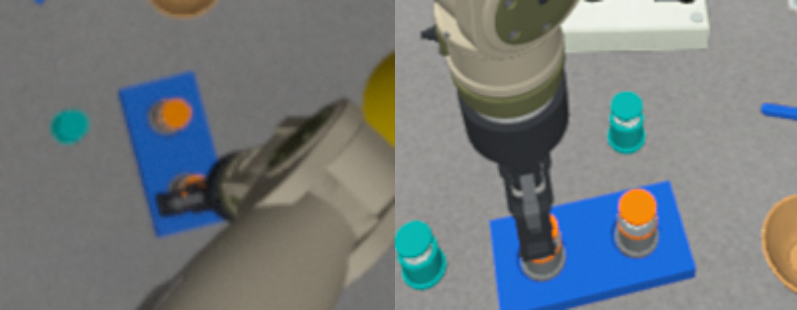

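The picture shows the gripper over the near unit, with the jaws across the rack, the neighbouring unit clear and no obstacle on the way down. I'll descend and grip.

```bash
python3 -m inch '[[[-0.001,0.003,0.025],0],[[-0.002,0.0036,0.05],0],[[-0.002,0.0036,0.075],0],[[-0.002,0.0036,0.092],0],[[-0.002,0.0036,0.0965],0]]'
python3 -m inch '[[[0,0,0],0],[[0,0,0],0],[[0,0,0],0],[[0,0,0],0],[[0,0,0],0]]' 0.45 25
python3 -m inch '[[[0,0,0],0],[[0,0,0],0],[[0,0,0],0],[[0,0,0],0]]' 0.7 25
python3 - <<'E'
from h import *
need(.455,-.3465,.02,102.4)
E
```

```text
clock: 2.95
tcp_pos: [0.4542, -0.3394, 0.0206]
orientation: [-0.001, -0.108, 0.994, 0.003]
wrist_force: [-0.0, 1.1, 0.2]
finger_gap: 0.0859
clock: 3.37
tcp_pos: [0.4552, -0.3403, 0.0222]
orientation: [0.0, -0.108, 0.994, 0.001]
wrist_force: [0.2, -0.9, 1.3]
finger_gap: 0.0469
clock: 3.7
tcp_pos: [0.4571, -0.3443, 0.0244]
orientation: [0.002, -0.108, 0.994, -0.003]
wrist_force: [0.3, -6.6, 1.4]
finger_gap: 0.0354
t 3.7 tcp [ 0.4571 -0.3443  0.0244] yaw 102.3 tilt [ 0.0039 -0.0047] shift [ 0.0026 -0.0017  0.0044] spin -0.1 F [ 0.33 -6.57  1.38] gap 0.0354
```

```bash
python3 -m inch '[[[0,0,-0.015],0],[[0,0,-0.04],0],[[0,0,-0.075],0],[[0,0,-0.11],0],[[0,0,-0.145],0]]'
python3 -m inch '[[[0,0,0],0],[[0,0,0],0]]'
python3 - <<'E'
from h import *
need(.4975,-.0365,.17,91)
E
```

```text
clock: 4.12
tcp_pos: [0.456, -0.3431, 0.1708]
orientation: [0.001, -0.107, 0.994, -0.002]
wrist_force: [0.2, -1.6, -1.6]
finger_gap: 0.0352
clock: 4.28
tcp_pos: [0.4572, -0.3444, 0.1738]
orientation: [0.003, -0.107, 0.994, -0.004]
wrist_force: [0.2, 0.5, -1.4]
finger_gap: 0.0352
t 4.28 tcp [ 0.4572 -0.3444  0.1738] yaw 102.3 tilt [ 0.0075 -0.0078] shift [-0.105   0.2922  0.0017] spin 11.3 F [ 0.24  0.53 -1.35] gap 0.0352
```

```bash
python3 -m inch '[[[-0.012,0.033,0],2],[[-0.025,0.07,0],5],[[-0.038,0.107,0],8],[[-0.052,0.145,0],11.3],[[-0.064,0.178,0],11.3]]'
python3 - <<'E'
from h import *
need(.4975,-.0365,.16,91)
E
```

```text
clock: 4.7
tcp_pos: [0.4802, -0.1541, 0.1706]
orientation: [0.002, -0.008, 1.0, -0.003]
wrist_force: [1.3, 0.3, -1.9]
finger_gap: 0.0352
t 4.7 tcp [ 0.4802 -0.1541  0.1706] yaw 90.9 tilt [ 0.0042 -0.0056] shift [-0.019   0.1174  0.01  ] spin -0.1 F [ 1.29  0.33 -1.9 ] gap 0.0352
```

```bash
python3 -m inch '[[[-0.005,0.035,0],0],[[-0.011,0.07,0],0],[[-0.016,0.1,0.004],0],[[-0.019,0.115,0.008],0],[[-0.019,0.1174,0.01],0]]'
python3 -m inch '[[[0,0,0],0],[[0,0,0],0],[[0,0,0],0]]'
python3 - <<'E'
from h import *
need(.4975,-.0365,.115,91)
a=cam('top');b=cam('side'); 
# recess in side view: project, print; save combined
A=cv2.resize(a['image'][150:240,235:315],(356,400)); B=cv2.resize(b['image'][140:260,190:310],(400,400),interpolation=2)
cv2.imwrite('pics/g2.png',cv2.hconcat([A,B])[:,:,::-1])
E
```

```text
clock: 5.12
tcp_pos: [0.4961, -0.0333, 0.1578]
orientation: [0.0, -0.01, 1.0, -0.002]
wrist_force: [-0.2, -0.1, -2.0]
finger_gap: 0.035
clock: 5.37
tcp_pos: [0.4955, -0.034, 0.1571]
orientation: [-0.0, -0.009, 1.0, -0.002]
wrist_force: [0.4, 0.2, -1.8]
finger_gap: 0.0351
t 5.37 tcp [ 0.4955 -0.034   0.1571] yaw 91.0 tilt [-0.0009 -0.0038] shift [-0.002  -0.0024  0.0421] spin 0.0 F [ 0.43  0.25 -1.79] gap 0.0351
```

View pics/g2.png

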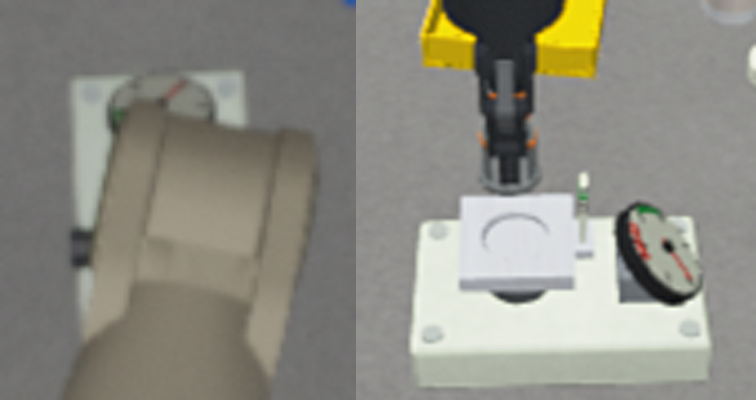

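Left: the arm hides the recess from above. Right: the held unit's foot is at about (510,180), above the recess ring at (516,233). I'll compare the two in the side camera's frame.

```bash
python3 - <<'E'
from h import *
c=cam('side')
print('ring',ray(c,190+160/3.333-.3,140+233/3.333-.3,.091))
print('foot ctr by ray (lower edge z .1447, ctr est row)',ray(c,190+154/3.333-.3,140+180/3.333-.3,.1447))
g=cv2.cvtColor(c['image'],cv2.COLOR_RGB2GRAY)
# plate top bright mask
h=cv2.cvtColor(c['image'],cv2.COLOR_RGB2HSV); P=cloud(c)
m=(P[...,2]>.087)&(P[...,2]<.097)&(P[...,0]>.44)&(P[...,0]<.535)&(P[...,1]<.02)&(P[...,1]>-.095)
r=cv2.minAreaRect(np.argwhere(m)[:,::-1].astype(np.float32)); print(r,[ray(c,*p,.091)[:2].round(4) for p in cv2.boxPoints(r)])
print('plate cloud',np.percentile(P[m],[1,50,99],axis=0).round(4))
f=(P[...,2]>.145)&(P[...,2]<.153)&(abs(P[...,0]-.4955)<.04)&(abs(P[...,1]+.034)<.04)
q=P[f]; print('foot x range',q[:,0].min(),q[:,0].max(),'ymin',q[:,1].min(),len(q))
f=(P[...,2]>.13)&(P[...,2]<.2)&(abs(P[...,0]-.4955)<.04)&(abs(P[...,1]+.034)<.04)
for zl in np.arange(.13,.17,.004):
    k=f&(abs(P[...,2]-zl)<.002); 
    if k.any(): print(zl.round(3),k.sum(),P[k][:,0].min().round(4),P[k][:,0].max().round(4),P[k][:,1].min().round(4))
E
```

```text
ring [ 0.49733849 -0.03377705  0.091     ]
foot ctr by ray (lower edge z .1447, ctr est row) [ 0.49475324 -0.03633449  0.1447    ]
((237.0, 211.5), (27.0, 32.0), 90.0) [array([0.4562, 0.0058]), array([0.5336, 0.005 ]), array([ 0.5327, -0.0825]), array([ 0.4607, -0.0817])]
plate cloud [[ 0.4595 -0.0779  0.0871]
 [ 0.4965 -0.0389  0.0925]
 [ 0.5333  0.002   0.0955]]
foot x range 0.47510493814562765 0.5152565098585061 ymin -0.05627283824057692 36
0.146 1 0.4821 0.4821 -0.0496
0.15 24 0.4752 0.5153 -0.0563
0.154 43 0.4751 0.5153 -0.0564
0.158 8 0.4801 0.5131 -0.0505
0.162 16 0.4779 0.511 -0.0605
0.166 15 0.4781 0.5132 -0.06
0.17 21 0.4782 0.5133 -0.066
```

```bash
python3 -m inch '[[[-0.0025,-0.0025,0.01],0],[[-0.0025,-0.0025,0.025],0],[[-0.0025,-0.0025,0.038],0],[[-0.0025,-0.0025,0.046],0],[[-0.0025,-0.0025,0.046],0]]'
python3 - <<'E'
from h import *
need(.498,-.0365,.098,91)
E
```

```text
clock: 5.93
tcp_pos: [0.4973, -0.0372, 0.1096]
orientation: [-0.001, -0.008, 1.0, -0.002]
wrist_force: [0.2, 1.3, -1.1]
finger_gap: 0.0354
t 5.93 tcp [ 0.4973 -0.0372  0.1096] yaw 90.9 tilt [-0.0028 -0.0033] shift [-0.0008  0.0008  0.0116] spin -0.1 F [ 0.2   1.27 -1.11] gap 0.0354
```

```bash
python3 -m inch '[[[-0.0007,0.0006,0.003],0],[[-0.0007,0.0006,0.006],0],[[-0.0007,0.0006,0.009],0],[[-0.0007,0.0006,0.009],0]]'
python3 -m inch '[[[0,0,0.002],0],[[0,0,0.003],0],[[0,0,0.003],0]]'
python3 - <<'E'
from h import *
need(.498,-.0365,.096,91)
c=cam('side'); save(c,'g3.png',(190,140,310,230),5)
E
```

```text
clock: 6.27
tcp_pos: [0.4979, -0.0366, 0.1004]
orientation: [-0.001, -0.008, 1.0, -0.002]
wrist_force: [-0.6, -0.0, -1.4]
finger_gap: 0.0355
clock: 6.52
tcp_pos: [0.4979, -0.0366, 0.0974]
orientation: [-0.001, -0.008, 1.0, -0.002]
wrist_force: [-0.1, 0.3, -1.6]
finger_gap: 0.0356
t 6.52 tcp [ 0.4979 -0.0366  0.0974] yaw 91.0 tilt [-0.0028 -0.0033] shift [-0.0001  0.0001  0.0014] spin -0.0 F [-0.12  0.29 -1.6 ] gap 0.0356
```

View pics/g3.png

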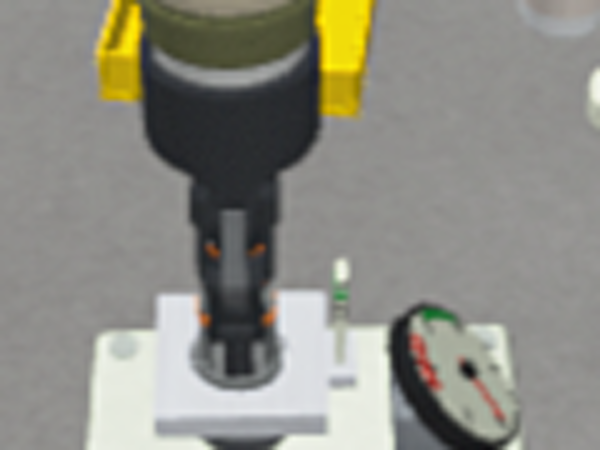

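The picture shows the foot at (237,360), centred in the recess ring and still just above the floor. I'll keep lowering.

```bash
python3 -m inch '[[[0,0,0.001],0],[[0,0,0.002],0],[[0,0,0.002],0]]'
python3 -m inch '[[[0,0,0.001],0],[[0,0,0.0015],0],[[0,0,0.0015],0]]'
python3 - <<'E'
from h import *
need(.498,-.0365,.096,91)
E
```

```text
clock: 6.82
tcp_pos: [0.4981, -0.0366, 0.0956]
orientation: [-0.001, -0.008, 1.0, -0.002]
wrist_force: [-0.7, -0.5, -0.3]
finger_gap: 0.035
clock: 7.07
tcp_pos: [0.4982, -0.0367, 0.0942]
orientation: [-0.001, -0.008, 1.0, -0.002]
wrist_force: [-1.2, -0.2, 1.2]
finger_gap: 0.0357
t 7.07 tcp [ 0.4982 -0.0367  0.0942] yaw 91.0 tilt [-0.0021 -0.0034] shift [ 0.0002  0.0002 -0.0018] spin -0.0 F [-1.2 -0.2  1.2] gap 0.0357
```

```bash
python3 -m inch '[[[0,0,0],0],[[0,0,0],0],[[0,0,0],0],[[0,0,0],0],[[0,0,0],0]]' 0
python3 -m inch '[[[0,0,-0.02],0],[[0,0,-0.05],0],[[0,0,-0.08],0],[[0,0,-0.1],0],[[0,0,-0.1],0]]'
python3 -m inch '[[[0,0,0],0],[[0,0,0],0],[[0,0,0],0],[[0,0,0],0],[[0,0,0],0]]' 1
python3 - <<'E'
from h import *
need(.498,-.0365,.16,91)
c=cam('side'); P=cloud(c); h=cv2.cvtColor(c['image'],cv2.COLOR_RGB2HSV)
m=cv2.inRange(h,(5,150,120),(18,255,255))>0; m[260:]=0
q=P[m&(P[...,2]>.12)]; print(len(q),np.median(q,0),q.min(0),q.max(0))
save(c,'g4.png',(190,120,310,230),5)
E
```

```text
clock: 7.48
tcp_pos: [0.4982, -0.0366, 0.0942]
orientation: [-0.001, -0.008, 1.0, -0.002]
wrist_force: [-0.6, -0.7, -0.4]
finger_gap: 0.0854
clock: 7.9
tcp_pos: [0.5011, -0.0369, 0.1988]
orientation: [0.003, -0.008, 1.0, -0.003]
wrist_force: [0.2, -0.1, -0.2]
finger_gap: 0.0853
clock: 8.32
tcp_pos: [0.5004, -0.0368, 0.1977]
orientation: [0.002, -0.008, 1.0, -0.002]
wrist_force: [1.1, -0.1, -0.5]
finger_gap: 0.0253
t 8.32 tcp [ 0.5004 -0.0368  0.1977] yaw 91.0 tilt [ 0.0035 -0.0047] shift [0.0025 0.0005 0.0377] spin -0.0 F [ 1.08 -0.1  -0.54] gap 0.0253
221 [ 0.50396733 -0.0500932   0.14805497] [ 0.48146645 -0.66410884  0.12021818] [ 0.52615889 -0.02298026  0.73702131]
```

View pics/g4.png

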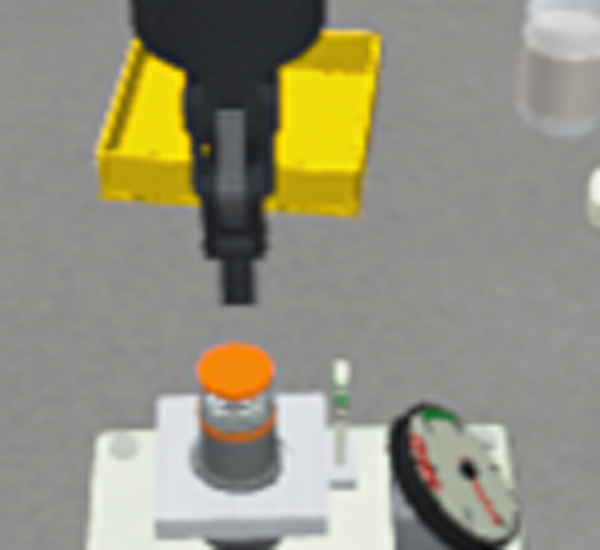

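The unit stands upright in the recess, with its cap at about (235,370), the post beside it and the fingers closing above. Next I'll approach the cap.

```bash
python3 -m inch '[[[0.0022,0,0.012],0],[[0.0022,0,0.025],0],[[0.0022,0,0.036],0],[[0.0022,0,0.042],0],[[0.0022,0,0.042],0]]'
python3 -m inch '[[[0,0,0],0],[[0,0,0],0],[[0,0,0],0]]'
python3 - <<'E'
from h import *
need(.498,-.0367,.1456,91)
E
```

```text
clock: 8.78
tcp_pos: [0.4972, -0.0368, 0.1541]
orientation: [0.0, -0.008, 1.0, -0.002]
wrist_force: [-0.2, 0.7, -1.2]
finger_gap: -0.0002
clock: 9.03
tcp_pos: [0.4977, -0.0368, 0.1547]
orientation: [0.001, -0.008, 1.0, -0.002]
wrist_force: [0.0, -0.3, -0.2]
finger_gap: 0.0002
t 9.03 tcp [ 0.4977 -0.0368  0.1547] yaw 91.0 tilt [ 0.0014 -0.0042] shift [-0.0003  0.0002  0.0091] spin -0.0 F [ 0.01 -0.34 -0.24] gap 0.0002
```

```bash
python3 -m inch '[[[-0.0003,0,0.003],0],[[-0.0003,0,0.006],0],[[-0.0003,0,0.009],0],[[-0.0003,0,0.012],0],[[-0.0003,0,0.015],0]]'
python3 -m inch '[[[0,0,0.003],0],[[0,0,0.006],0],[[0,0,0.009],0],[[0,0,0.011],0],[[0,0,0.011],0]]'
python3 -m inch '[[[0,0,0],0],[[0,0,0],0]]'
python3 - <<'E'
from h import *
s=[]
for i in range(5):
    c=cam('side'); s.append(env.get_state()['wrist_force'][2])
print(np.round(s,2)); need(.498,-.0367,.1226,91)
E
```

```text
clock: 9.45
tcp_pos: [0.4982, -0.0369, 0.1398]
orientation: [0.001, -0.008, 1.0, -0.002]
wrist_force: [-0.5, 0.5, 4.6]
finger_gap: -0.0
clock: 9.87
tcp_pos: [0.4984, -0.037, 0.1292]
orientation: [0.001, -0.008, 1.0, -0.002]
wrist_force: [-2.6, 0.3, 9.0]
finger_gap: -0.0002
clock: 10.03
tcp_pos: [0.4984, -0.037, 0.13]
orientation: [0.002, -0.008, 1.0, -0.002]
wrist_force: [-1.2, 1.1, 8.0]
finger_gap: 0.0
[8.35 8.7  8.48 8.2  9.26]
t 10.28 tcp [ 0.4984 -0.0369  0.13  ] yaw 91.0 tilt [ 0.0034 -0.0046] shift [0.0004 0.0003 0.0074] spin -0.0 F [-1.73  0.71  9.26] gap 0.0
```

```bash
python3 -m inch '[[[0.0003,0,0.003],0],[[0.0003,0,0.006],0],[[0.0003,0,0.009],0],[[0.0003,0,0.012],0],[[0.0003,0,0.012],0]]'
python3 - <<'E'
from h import *
s=[]
for i in range(5):
    c=cam('side'); s.append(env.get_state()['wrist_force'][2])
print(np.round(s,2)); need(.498,-.0367,.1156,91)
save(c,'p1.png',(220,170,310,230),8)
E
```

```text
clock: 10.7
tcp_pos: [0.4984, -0.037, 0.119]
orientation: [0.002, -0.008, 1.0, -0.002]
wrist_force: [-3.0, 1.2, 14.2]
finger_gap: -0.0001
[14.09 14.48 13.46 14.1  14.1 ]
t 10.95 tcp [ 0.4984 -0.0369  0.1195] yaw 91.0 tilt [ 0.0049 -0.0049] shift [0.0004 0.0003 0.0039] spin -0.0 F [-3.58  1.55 14.1 ] gap 0.0001
```

View pics/p1.png

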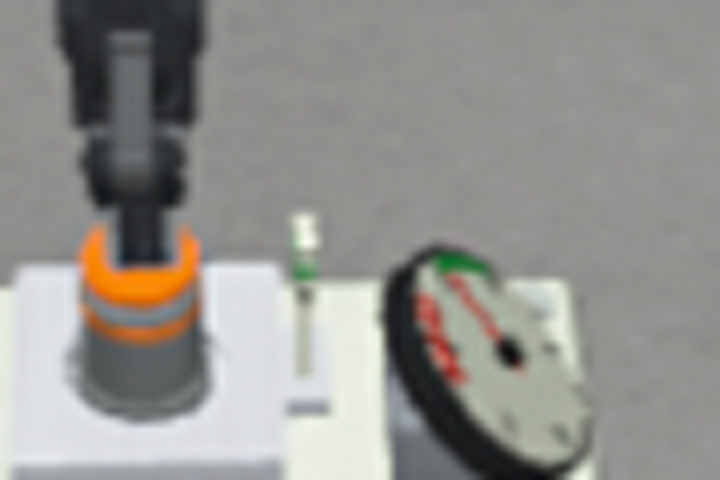

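```bash
python3 -m inch '[[[0.0003,0,0.002],0],[[0.0003,0,0.0035],0],[[0.0003,0,0.0045],0],[[0.0003,0,0.0045],0],[[0.0003,0,0.0045],0]]'
python3 - <<'E'
from h import *
s=[];z=[];I=[]
for i in range(6):
    c=cam('side'); t=env.get_state(); s.append(t['wrist_force'][2]); z.append(t['tcp_pos'][2]); I.append(c['image'])
F=np.mean(s);Z=np.mean(z);print(np.round(s,1),np.round(z,4),'travel',(.1456-Z)*1e3-F)
im=np.mean(I,0).astype(np.uint8)[170:230,220:310]
cv2.imwrite('pics/p2.png',cv2.resize(im,None,fx=8,fy=8,interpolation=2)[:,:,::-1])
need(.498,-.0367,.1156,91)
E
```

```text
clock: 11.37
tcp_pos: [0.4985, -0.0369, 0.1167]
orientation: [0.003, -0.009, 1.0, -0.003]
wrist_force: [-3.6, 1.9, 15.6]
finger_gap: -0.0002
[15.8 15.7 13.9 15.  14.7 15.4] [0.1167 0.1167 0.1167 0.1167 0.1167 0.1167] travel 13.765332505511184
t 11.67 tcp [ 0.4984 -0.037   0.1167] yaw 91.0 tilt [ 0.0067 -0.0053] shift [0.0004 0.0003 0.0011] spin -0.0 F [-4.8   1.06 15.41] gap 0.0001
```

View pics/p2.png

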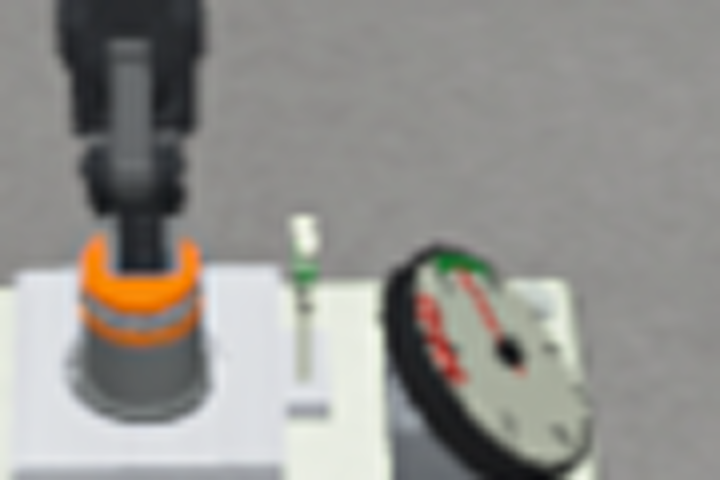

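```bash
cat > dial.py <<'E'
from h import *
def needle(im,c,off=(0,0),s=1.):
    g=im[...,0].astype(int)-np.maximum(im[...,1],im[...,2]); v,u=np.nonzero(g>35)
    o=-c['R'].T@c['t']; n=np.array([1,0,1])/2**.5; C=np.array([.6025,-.035,.074])
    r=[]
    for a,b in zip(u,v):
        U=(a+.5)/s-.5+off[0];V=(b+.5)/s-.5+off[1]
        d=c['R'].T@np.array([(U-c['cx'])/c['f'],(V-c['cy'])/c['f'],1.])
        X=o+d*((C-o)@n)/(d@n)-C
        e1=X[1]; e2=X@np.array([-1,0,1])/2**.5   # y(left seen from +x.. ), up-slope
        r.append((e1,e2,g[b,a]))
    return np.array(r)
def ang(r,R0,R1,c0):
    p=r[:,:2]-c0; q=np.hypot(*p.T); k=(q>R0)&(q<R1); w=r[k,2]
    m=(p[k]*w[:,None]).sum(0)/w.sum(); return np.arctan2(m[1],m[0]),k.sum(),m
E
python3 - <<'E'
from dial import *
c=cam('side'); cur=c['image']
ref=cv2.imread('pics/side0.png')[:,:,::-1]; g4=cv2.imread('pics/g4.png')[:,:,::-1]
# dial face centre: black hub
sets={'cur':needle(cur,c),'ref':needle(ref,c,s=1.5),'g4':needle(g4,c,(190,120),5.)}
for k,r in sets.items():
    near=r[np.hypot(*r[:,:2].T)<.05]; print(k,len(near)); h,_,_=np.histogram2d(near[:,0],near[:,1],bins=[np.arange(-.045,.05,.006)]*2); print(h.T[::-1].astype(int))
v,u=np.nonzero((cur.sum(2)<110)); 
b=[(a,d) for a,d in zip(u,v) if abs(a-283.5)<4 and abs(d-213.7)<4]; print('hub px',np.mean(b,0))
E
```

```text
cur 38
[[0 0 0 0 0 0 0 0 0 0 0 0 0 0 0]
 [0 0 0 0 0 0 1 2 0 0 0 0 0 0 0]
 [0 0 0 0 1 4 4 3 1 0 0 0 0 0 0]
 [0 0 0 2 4 2 2 0 0 0 0 0 0 0 0]
 [0 0 0 0 2 0 0 0 0 0 0 1 0 0 0]
 [0 0 0 0 0 0 0 0 0 0 1 2 1 0 0]
 [0 0 0 0 0 0 0 0 0 1 1 1 0 0 0]
 [0 0 0 0 0 0 0 0 0 1 1 0 0 0 0]
 [0 0 0 0 0 0 0 0 0 0 0 0 0 0 0]
 [0 0 0 0 0 0 0 0 0 0 0 0 0 0 0]
 [0 0 0 0 0 0 0 0 0 0 0 0 0 0 0]
 [0 0 0 0 0 0 0 0 0 0 0 0 0 0 0]
 [0 0 0 0 0 0 0 0 0 0 0 0 0 0 0]
 [0 0 0 0 0 0 0 0 0 0 0 0 0 0 0]
 [0 0 0 0 0 0 0 0 0 0 0 0 0 0 0]]
ref 95
[[0 0 0 0 0 0 0 0 0 0 0 0 0 0 0]
 [0 0 0 0 0 0 4 6 1 0 0 0 0 0 0]
 [0 0 0 0 5 8 8 5 3 0 0 0 0 0 0]
 [0 0 0 5 8 5 1 3 0 0 0 0 0 0 0]
 [0 0 0 0 3 2 0 0 0 0 0 0 0 0 0]
 [0 0 0 0 0 0 0 0 0 0 0 0 0 0 0]
 [0 0 0 0 0 0 0 0 0 0 0 0 0 0 0]
 [0 0 0 0 0 0 0 0 0 0 0 0 0 0 0]
 [0 0 0 0 0 0 0 2 0 0 0 0 0 0 0]
 [0 0 0 0 0 0 1 5 1 0 0 0 0 0 0]
 [0 0 0 0 0 0 4 5 0 0 0 0 0 0 0]
 [0 0 0 0 0 4 6 0 0 0 0 0 0 0 0]
 [0 0 0 0 0 0 0 0 0 0 0 0 0 0 0]
 [0 0 0 0 0 0 0 0 0 0 0 0 0 0 0]
 [0 0 0 0 0 0 0 0 0 0 0 0 0 0 0]]
g4 1094
[[ 0  0  0  0  0  0  0  0  0  0  0  0  0  0  0]
 [ 0  0  0  0  0  6 45 49  9  0  0  0  0  0  0]
 [ 0  0  0  3 54 79 77 76 33  0  0  0  0  0  0]
 [ 0  0  0 39 78 73 32 17  0  0  0  0  0  0  0]
 [ 0  0  0  8 50 11  0  0  0  0  0  0  0  0  0]
 [ 0  0  0  0  0  0  0  0  0  0  0  0  0  0  0]
 [ 0  0  0  0  0  0  0  0  0  0  0  0  0  0  0]
 [ 0  0  0  0  0  0  0  0  0  0  0  0  0  0  0]
 [ 0  0  0  0  0  0 11 28  0  0  0  0  0  0  0]
 [ 0  0  0  0  0  9 69 56  3  0  0  0  0  0  0]
 [ 0  0  0  0  9 62 50  1  0  0  0  0  0  0  0]
 [ 0  0  0  0 13 43  1  0  0  0  0  0  0  0  0]
 [ 0  0  0  0  0  0  0  0  0  0  0  0  0  0  0]
 [ 0  0  0  0  0  0  0  0  0  0  0  0  0  0  0]
 [ 0  0  0  0  0  0  0  0  0  0  0  0  0  0  0]]
hub px [283.33333333 213.66666667]
```

```bash
cat >> dial.py <<'E'
def hub(c):
    o=-c['R'].T@c['t']; n=np.array([1,0,1])/2**.5; C=np.array([.6025,-.035,.074])
    d=c['R'].T@np.array([(283.4-c['cx'])/c['f'],(213.7-c['cy'])/c['f'],1.]); X=o+d*((C-o)@n)/(d@n)-C
    return np.array([X[1],X@np.array([-1,0,1])/2**.5])
def dirn(r,H):
    p=r[:,:2]-H; q=np.hypot(*p.T); a=np.degrees(np.arctan2(p[:,1],p[:,0])); k=(q>.006)&(q<.027)
    m=(p[k]*r[k,2:3]).sum(0); 
    return np.arctan2(m[1],m[0]),k.sum(),q[k].max()
E
python3 - <<'E'
from dial import *
c=cam('side');H=hub(c);print(H)
ref=cv2.imread('pics/side0.png')[:,:,::-1]; g4=cv2.imread('pics/g4.png')[:,:,::-1];p1=cv2.imread('pics/p1.png')[:,:,::-1];p2=cv2.imread('pics/p2.png')[:,:,::-1]
r0=needle(ref,c,s=1.5)
p=r0[:,:2]-H; k=(np.hypot(*p.T)<.045)&(p[:,1]>.01); a=np.degrees(np.arctan2(p[k,1],p[k,0])); print('red arc deg',np.percentile(a,[2,98]),'radius',np.percentile(np.hypot(*p[k].T),[5,95]))
for n,r in(('ref',r0),('g4',needle(g4,c,(190,120),5.)),('p1',needle(p1,c,(220,170),8.)),('p2',needle(p2,c,(220,170),8.)),('cur',needle(c['image'],c))):
    a=dirn(r,H); 
    if n=='ref': a0=a[0]
    print(n,np.degrees(a[0]).round(1),a[1],a[2],'N',((a0-a[0])%(2*np.pi)/.2).round(2))
# cap-top height: orange column profile, plate/base rows
print(c['t'].shape); s=env.get_state(); print(s['tcp_pos'],s['wrist_force'],s['clock'])
for z in (.1167,.113): print('cap edges proj',[np.round(proj(c,(.498+.017*np.cos(t),-.037+.017*np.sin(t),z)),1) for t in (0,np.pi/2,np.pi,-np.pi/2)],'band',np.round(proj(c,(.544,-.036,z)),1))
E
```

```text
[ 0.0065364  -0.00507867]
red arc deg [ 92.77377636 136.89300048] radius [0.0328556  0.04295616]
ref -127.8 26 0.026092577081858515 N 0.0
g4 -143.2 321 0.026967615305757173 N 1.35
p1 59.7 725 0.026955525999050878 N 15.06
p2 45.4 719 0.026954707923003005 N 16.3
cur 44.4 8 0.024582440521440103 N 16.4
(3,)
[ 0.49844935 -0.03696532  0.11673821] [-4.94489348  1.36525721 15.29562915] 11.7667
cap edges proj [array([245.1, 202.7]), array([237.8, 197.6]), array([230.3, 202.8]), array([237.5, 208.1])] band [257.7 202.3]
cap edges proj [array([245.1, 203.9]), array([237.9, 198.8]), array([230.3, 204. ]), array([237.6, 209.2])] band [257.7 203.5]
```

The needle is inside the green arc, at about 16.4 N against a 15.5 N lower limit. Spring travel is about 13.9 mm, so the cap is at the mark. I'll keep holding and reading.

```bash
python3 - <<'E'
from dial import *
I=[];s=[]
for i in range(24):
    c=cam('side'); I.append(c['image']); t=env.get_state(); s.append([t['wrist_force'][2],t['tcp_pos'][2]])
print(t['clock'],np.mean(s,0),np.std(s,0))
im=np.mean(I,0).astype(np.uint8); crop=cv2.resize(im[170:230,220:310],None,fx=8,fy=8,interpolation=2)
ref=cv2.imread('pics/side0.png')[:,:,::-1];H=hub(c)
print('N',((dirn(needle(ref,c,s=1.5),H)[0]-dirn(needle(crop,c,(220,170),8.),H)[0])%(2*np.pi))/.2)
need(.498,-.0367,.1156,91)
E
python3 -m inch '[[[0,0,-0.004],0],[[0,0,-0.01],0],[[0,0,-0.018],0],[[0,0,-0.03],0],[[0,0,-0.05],0]]'
python3 -m inch '[[[0,0,-0.025],0],[[0,0,-0.045],0],[[0,0,-0.045],0],[[0,0,-0.045],0]]' 0 30
python3 - <<'E'
from dial import *
c=cam('side');need(.5425,-.327,.21,102.4)
ref=cv2.imread('pics/side0.png')[:,:,::-1];H=hub(c)
crop=cv2.resize(c['image'][170:230,220:310],None,fx=8,fy=8,interpolation=2)
print('N',((dirn(needle(ref,c,s=1.5),H)[0]-dirn(needle(crop,c,(220,170),8.),H)[0])%(2*np.pi))/.2)
E
```

```text
12.9667 [15.35959967  0.11675325] [6.11309190e-01 1.16775469e-05]
N 16.299026674587466
t 12.97 tcp [ 0.4985 -0.037   0.1167] yaw 91.0 tilt [ 0.0067 -0.0053] shift [0.0005 0.0003 0.0011] spin -0.0 F [-4.71  1.25 16.35] gap -0.0001
clock: 13.38
tcp_pos: [0.4968, -0.0365, 0.1656]
orientation: [0.002, -0.009, 1.0, -0.002]
wrist_force: [0.8, 0.1, -0.4]
finger_gap: 0.0002
clock: 13.72
tcp_pos: [0.4974, -0.0364, 0.2113]
orientation: [0.003, -0.009, 1.0, -0.003]
wrist_force: [0.1, -0.7, -0.4]
finger_gap: 0.0484
t 13.77 tcp [ 0.4967 -0.0363  0.2102] yaw 91.0 tilt [ 0.0036 -0.0047] shift [-0.0409 -0.2915  0.0017] spin -11.4 F [-0.25 -0.62 -0.47] gap 0.0556
N 1.3337658186365386
```

The tested unit is good: 16.3 N in the green arc, held for about 1.6 s. So the far unit is the weak one, and I'll fetch it.

```bash
python3 -m inch '[[[-0.006,-0.04,0],-3],[[-0.012,-0.08,0],-6],[[-0.018,-0.12,0],-9],[[-0.024,-0.16,0],-11.4],[[-0.028,-0.2,0.01],-11.4]]'
python3 - <<'E'
from h import *
need(.542,-.327,.12,102.4)
E
```

```text
clock: 14.18
tcp_pos: [0.5286, -0.2377, 0.2011]
orientation: [0.002, -0.109, 0.994, -0.003]
wrist_force: [1.9, 0.3, 0.9]
finger_gap: 0.0853
t 14.18 tcp [ 0.5286 -0.2377  0.2011] yaw 102.5 tilt [ 0.0045 -0.0051] shift [ 0.0065 -0.0896  0.0816] spin 0.1 F [1.91 0.27 0.94] gap 0.0853
```

```bash
python3 -m inch '[[[0.002,-0.03,0.01],0],[[0.004,-0.06,0.03],0],[[0.006,-0.085,0.055],0],[[0.0065,-0.0896,0.075],0],[[0.0065,-0.0896,0.0816],0]]'
python3 -m inch '[[[0,0,0],0],[[0,0,0],0],[[0,0,0],0]]'
python3 - <<'E'
from h import *
need(.542,-.327,.02,102.4)
c=cam('side'); h=cv2.cvtColor(c['image'],cv2.COLOR_RGB2HSV); 
P=cloud(c); m=(cv2.inRange(h,(5,150,120),(18,255,255))>0)&(P[...,2]>.05)&(abs(P[...,0]-.54)<.04)&(abs(P[...,1]+.33)<.04)
print(m.sum(),P[m].min(0),P[m].max(0))
E
```

```text
clock: 14.6
tcp_pos: [0.5392, -0.3273, 0.1139]
orientation: [-0.001, -0.108, 0.994, 0.0]
wrist_force: [-1.1, -0.1, -0.8]
finger_gap: 0.0856
clock: 14.85
tcp_pos: [0.5393, -0.3264, 0.1143]
orientation: [-0.001, -0.108, 0.994, 0.0]
wrist_force: [0.2, -0.9, 0.4]
finger_gap: 0.0855
t 14.85 tcp [ 0.5393 -0.3264  0.1143] yaw 102.4 tilt [-0.0023  0.0002] shift [-0.0028 -0.0013  0.0943] spin -0.0 F [ 0.19 -0.93  0.35] gap 0.0855
87 [ 0.52827369 -0.34525612  0.05030881] [ 0.55561758 -0.31324775  0.07767377]
```

```bash
python3 -m inch '[[[-0.0028,-0.0013,0.025],0],[[-0.0028,-0.0013,0.05],0],[[-0.0028,-0.0013,0.075],0],[[-0.0028,-0.0013,0.088],0],[[-0.0028,-0.0013,0.091],0]]'
python3 -m inch '[[[0,0,0],0],[[0,0,0],0],[[0,0,0],0],[[0,0,0],0],[[0,0,0],0]]' 0.45 25
python3 -m inch '[[[0,0,0],0],[[0,0,0],0],[[0,0,0],0],[[0,0,0],0]]' 0.7 25
python3 - <<'E'
from h import *
need(.542,-.327,.02,102.4)
E
```

```text
clock: 15.32
tcp_pos: [0.542, -0.3258, 0.0227]
orientation: [-0.001, -0.109, 0.994, 0.001]
wrist_force: [-0.2, 0.4, 0.7]
finger_gap: 0.0854
clock: 15.73
tcp_pos: [0.5428, -0.3263, 0.0241]
orientation: [-0.001, -0.109, 0.994, -0.0]
wrist_force: [0.4, -0.2, 0.2]
finger_gap: 0.047
clock: 16.07
tcp_pos: [0.5432, -0.3268, 0.0249]
orientation: [-0.0, -0.109, 0.994, -0.001]
wrist_force: [0.2, 0.2, 5.9]
finger_gap: 0.0353
t 16.07 tcp [ 0.5432 -0.3268  0.0249] yaw 102.5 tilt [-0.     -0.0016] shift [0.0012 0.     0.0049] spin 0.1 F [0.24 0.23 5.86] gap 0.0353
```

```bash
python3 -m inch '[[[0,0,-0.015],0],[[0,0,-0.045],0],[[0,0,-0.085],0],[[0,0,-0.125],0],[[0,0,-0.165],0]]'
python3 -m inch '[[[0,0,-0.03],0],[[0,0,-0.04],0],[[0,0,-0.04],0]]'
python3 - <<'E'
from h import *
need(.49,.1,.22,84)
need(.49,.333,.22,84)
c=cam('side'); save(c,'w1.png',(190,120,390,270),4)
E
```

```text
clock: 16.48
tcp_pos: [0.5425, -0.3259, 0.1906]
orientation: [-0.001, -0.109, 0.994, 0.0]
wrist_force: [1.4, -0.8, -0.9]
finger_gap: 0.0352
clock: 16.73
tcp_pos: [0.5438, -0.3269, 0.2337]
orientation: [0.001, -0.109, 0.994, -0.002]
wrist_force: [0.1, -0.1, -1.1]
finger_gap: 0.0351
t 16.73 tcp [ 0.5438 -0.3269  0.2337] yaw 102.5 tilt [ 0.0028 -0.0037] shift [-0.0397  0.4285  0.012 ] spin 18.5 F [ 0.13 -0.07 -1.08] gap 0.0351
t 16.73 tcp [ 0.5438 -0.3269  0.2337] yaw 102.5 tilt [ 0.0028 -0.0037] shift [-0.09    0.656   0.0111] spin 18.5 F [ 0.13 -0.07 -1.08] gap 0.0351
```

View pics/w1.png

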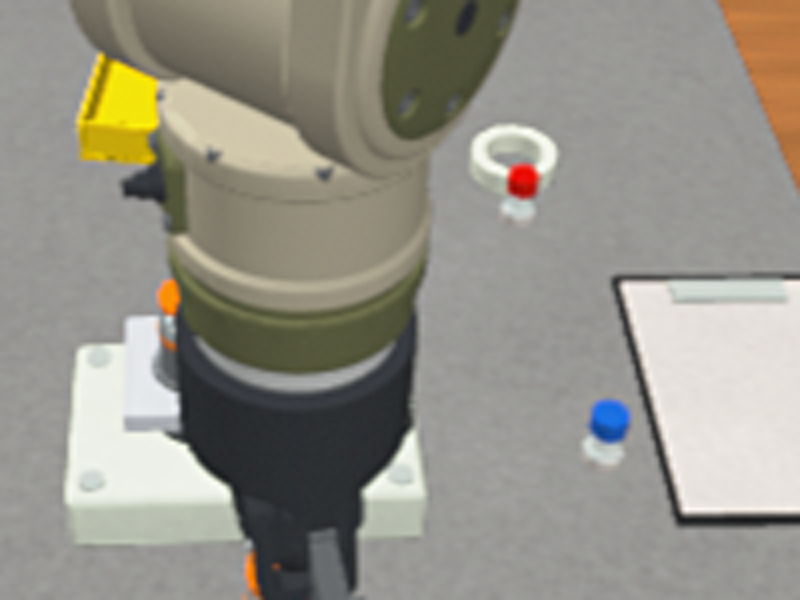

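The good unit stays seated in the tester (168,330) and the weak one is in the gripper (252,570). I'll carry it over to the tub.

```bash
python3 -m inch '[[[-0.004,0.035,0],3],[[-0.009,0.075,0],6],[[-0.015,0.115,0],10],[[-0.021,0.155,0],14],[[-0.027,0.195,0],18.5]]'
python3 - <<'E'
from h import *
need(.49,.333,.22,84)
E
```

```text
clock: 17.2
tcp_pos: [0.525, -0.1278, 0.2268]
orientation: [-0.003, 0.055, 0.998, 0.0]
wrist_force: [0.6, 0.6, -1.6]
finger_gap: 0.035
t 17.2 tcp [ 0.525  -0.1278  0.2268] yaw 83.7 tilt [-0.0059  0.0012] shift [0.0851 0.4542 0.0076] spin -0.3 F [ 0.58  0.6  -1.61] gap 0.035
```

```bash
python3 -m inch '[[[0.007,0.039,0],0],[[0.014,0.078,0],0],[[0.022,0.117,0],0],[[0.029,0.156,0],0],[[0.036,0.195,0],0]]'
python3 -m inch '[[[0.007,0.039,0],0],[[0.014,0.078,0],0],[[0.022,0.117,0],0],[[0.029,0.156,0],0],[[0.036,0.195,0],0]]'
python3 - <<'E'
from h import *
need(.49,.333,.06,84)
E
```

```text
clock: 17.62
tcp_pos: [0.5082, 0.0718, 0.2237]
orientation: [-0.006, 0.055, 0.998, 0.0]
wrist_force: [-0.0, 0.1, -1.6]
finger_gap: 0.0353
clock: 18.03
tcp_pos: [0.4915, 0.2709, 0.2206]
orientation: [-0.008, 0.055, 0.998, -0.001]
wrist_force: [0.6, 0.2, -1.1]
finger_gap: 0.0352
t 18.03 tcp [0.4915 0.2709 0.2206] yaw 83.7 tilt [-0.0169 -0.0007] shift [0.0057 0.062  0.1605] spin -0.3 F [ 0.55  0.18 -1.1 ] gap 0.0352
```

```bash
python3 -m inch '[[[0.002,0.03,0.01],0],[[0.004,0.055,0.035],0],[[0.006,0.062,0.07],0],[[0.006,0.062,0.1],0],[[0.006,0.062,0.12],0]]'
python3 -m inch '[[[0,0,0],0],[[0,0,0],0],[[0,0,0],0]]'
python3 - <<'E'
from h import *
need(.49,.333,.03,84)
c=cam('side'); save(c,'w2.png',(190,60,310,180),5)
E
```

```text
clock: 18.45
tcp_pos: [0.486, 0.3323, 0.0935]
orientation: [-0.013, 0.054, 0.998, -0.003]
wrist_force: [-0.0, -0.3, -0.4]
finger_gap: 0.0349
clock: 18.7
tcp_pos: [0.4851, 0.3317, 0.0923]
orientation: [-0.014, 0.054, 0.998, -0.004]
wrist_force: [0.4, 0.1, -1.0]
finger_gap: 0.0348
t 18.7 tcp [0.4851 0.3317 0.0923] yaw 83.8 tilt [-0.0282 -0.0064] shift [-0.0064  0.0024  0.0622] spin -0.2 F [ 0.39  0.08 -1.03] gap 0.0348
```

View pics/w2.png

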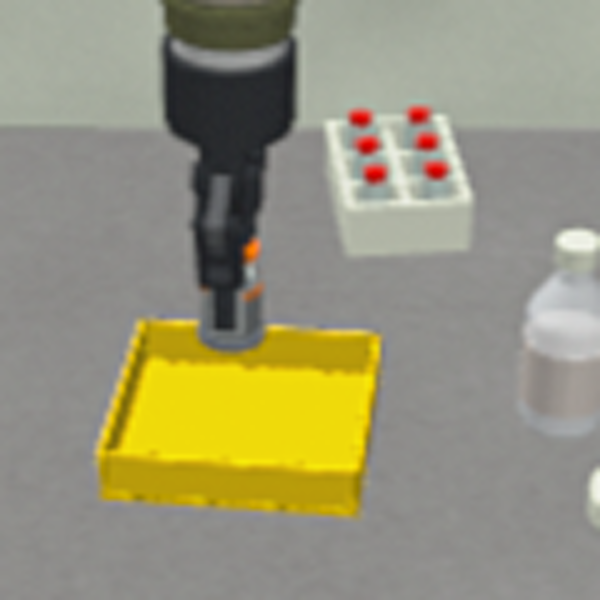

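The unit hangs over the tub's middle at about (230,335), inside all the walls. The tool leans about 1.6°, which is harmless for setting down. I'll lower it.

```bash
python3 -m inch '[[[-0.006,0.0024,0.02],0],[[-0.006,0.0024,0.04],0],[[-0.006,0.0024,0.055],0],[[-0.006,0.0024,0.064],0],[[-0.006,0.0024,0.068],0]]'
python3 -m inch '[[[0,0,0.001],0],[[0,0,0.001],0]]'
python3 - <<'E'
from h import *
need(.49,.333,.0175,84)
E
```

```text
clock: 19.17
tcp_pos: [0.4911, 0.3334, 0.0256]
orientation: [-0.012, 0.054, 0.998, -0.003]
wrist_force: [-0.9, -0.6, -1.6]
finger_gap: 0.0352
clock: 19.33
tcp_pos: [0.4919, 0.3337, 0.0256]
orientation: [-0.012, 0.054, 0.998, -0.003]
wrist_force: [0.6, -1.1, -2.5]
finger_gap: 0.0354
t 19.33 tcp [0.4919 0.3337 0.0256] yaw 83.8 tilt [-0.0235 -0.0041] shift [ 0.0016 -0.0008  0.0082] spin -0.2 F [ 0.56 -1.11 -2.53] gap 0.0354
```

```bash
python3 -m inch '[[[0,0,0.003],0],[[0,0,0.005],0],[[0,0,0.006],0],[[0,0,0.006],0]]'
python3 -m inch '[[[0,0,0.001],0],[[0,0,0.002],0],[[0,0,0.002],0]]'
python3 - <<'E'
from h import *
need(.49,.333,.0175,84)
E
```

```text
clock: 19.67
tcp_pos: [0.4918, 0.3337, 0.0197]
orientation: [-0.012, 0.054, 0.998, -0.003]
wrist_force: [-0.3, -0.4, -0.9]
finger_gap: 0.0349
clock: 19.92
tcp_pos: [0.4916, 0.3337, 0.0175]
orientation: [-0.012, 0.054, 0.998, -0.003]
wrist_force: [0.5, -0.2, -1.4]
finger_gap: 0.0352
t 19.92 tcp [0.4916 0.3337 0.0175] yaw 83.8 tilt [-0.0236 -0.0041] shift [ 0.0015 -0.0008  0.0001] spin -0.2 F [ 0.48 -0.21 -1.38] gap 0.0352
```

```bash
python3 -m inch '[[[0,0,0.001],0],[[0,0,0.0015],0],[[0,0,0.0015],0]]'
python3 - <<'E'
from h import *
need(.49,.333,.0175,84)
E
python3 -m inch '[[[0,0,0.0005],0],[[0,0,0.001],0],[[0,0,0.001],0]]'
```

```text
clock: 20.17
tcp_pos: [0.4916, 0.3337, 0.0171]
orientation: [-0.011, 0.054, 0.998, -0.003]
wrist_force: [-2.9, -0.7, 7.2]
finger_gap: 0.0349
t 20.17 tcp [0.4916 0.3337 0.0171] yaw 83.8 tilt [-0.0231 -0.004 ] shift [ 0.0015 -0.0009 -0.0003] spin -0.2 F [-2.92 -0.7   7.21] gap 0.0349
clock: 20.42
tcp_pos: [0.4917, 0.3338, 0.0171]
orientation: [-0.011, 0.054, 0.998, -0.002]
wrist_force: [-1.7, -1.3, 6.1]
finger_gap: 0.0352
```

Floor contact. I'll release by opening partway, then retract.

```bash
python3 -m inch '[[[0,0,0],0],[[0,0,0],0],[[0,0,0],0],[[0,0,0],0]]' 0.15
python3 -m inch '[[[0,0,-0.015],0],[[0,0,-0.035],0],[[0,0,-0.065],0],[[0,0,-0.1],0],[[0,0,-0.14],0]]'
python3 -m inch '[[[0.04,0,-0.01],0],[[0.08,0,-0.02],0],[[0.11,0,-0.02],0],[[0.11,0.04,-0.02],0],[[0.11,0.08,-0.02],0]]'
python3 - <<'E'
from dial import *
need(.49,.333,.2,84)
c=cam('side'); save(c,'end.png',None,1.5)
ref=cv2.imread('pics/side0.png')[:,:,::-1];H=hub(c)
crop=cv2.resize(c['image'][170:230,220:310],None,fx=8,fy=8,interpolation=2)
print('N',((dirn(needle(ref,c,s=1.5),H)[0]-dirn(needle(crop,c,(220,170),8.),H)[0])%(2*np.pi))/.2)
P=cloud(c);h=cv2.cvtColor(c['image'],cv2.COLOR_RGB2HSV)
m=(cv2.inRange(h,(5,150,120),(18,255,255))>0)&(abs(P[...,1]-.333)<.06)&(abs(P[...,0]-.49)<.06); print(m.sum(),P[m].min(0),P[m].max(0))
E
```

```text
clock: 20.75
tcp_pos: [0.4917, 0.3338, 0.0169]
orientation: [-0.011, 0.054, 0.998, -0.002]
wrist_force: [-0.6, 1.0, 0.4]
finger_gap: 0.0726
clock: 21.17
tcp_pos: [0.4937, 0.3337, 0.1565]
orientation: [-0.013, 0.054, 0.998, -0.003]
wrist_force: [0.7, -0.4, -0.0]
finger_gap: 0.0724
clock: 21.58
tcp_pos: [0.39, 0.4236, 0.1785]
orientation: [-0.014, 0.055, 0.998, -0.005]
wrist_force: [2.2, 1.2, 0.2]
finger_gap: 0.0727
t 21.58 tcp [0.39   0.4236 0.1785] yaw 83.7 tilt [-0.0284 -0.0077] shift [-0.1087 -0.0793 -0.0236] spin -0.3 F [2.22 1.22 0.17] gap 0.0727
N 1.326946487967584
67 [0.47180252 0.31175735 0.00421235] [0.50619869 0.37934893 0.07054586]
```

View pics/end.png

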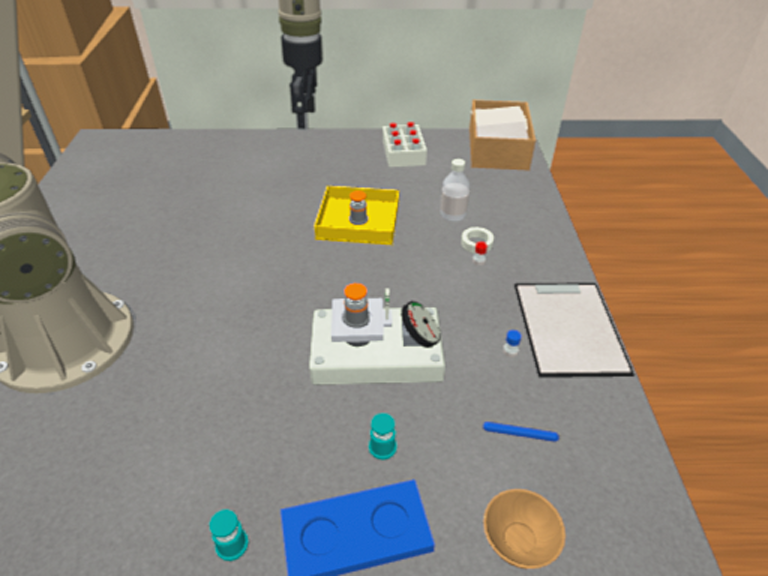

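The weak unit stands upright in the tub at (358,208), and the good one is seated in the tester at (356,305). Every bystander is where it was, and the gripper is clear. Handing in.

```bash
python3 -m inch '[[[0,0,0],0],[[0,0,0],0],[[0,0,0],0]]'; python3 -c "
from workcell import env
print(env.hand_in())"
```

```text
clock: 21.88
tcp_pos: [0.393, 0.4315, 0.1775]
orientation: [-0.013, 0.053, 0.999, -0.001]
wrist_force: [-0.2, -0.3, -0.4]
finger_gap: 0.0724
the job is handed in; nothing more can be done
None
```

I tested the rack unit nearer the robot and it was good, so I put the other one, the weak unit, upright in the yellow tub. The weak unit itself was not pressed; it follows from the first one reading good. The job was handed in at about 22 s on the robot's clock.

- **Test:** I held the cap at the mark for about 1.6 s. The dial read about 16.3 N, inside the green arc (15.5 to 19.5 N). The wrist sensor averaged 15.4 N of pressing force, which with the unit's weight (about 1.35 N) makes about 16.7 N, a little above the dial.
- **Mark height:** spring travel worked out at about 13.8 to 13.9 mm, against 14 mm at the mark. This comes from the tool height and force. The picture of the band was about 1 pixel (roughly 3 mm) off the expected row, which I put down to the camera's accuracy.
- **Final check:** the last picture shows the weak unit upright in the tub and the good one seated in the tester. The dial is back to 1.3 N, the unit's own weight. The bystanders and turquoise look-alikes look unmoved, and the gripper touches nothing.
- **Tool lean:** the tool leaned about 1.5° when I set the weak unit down, but it still stands upright.
- **Picture count:** I viewed 11 pictures, one over the budget of 10.

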